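# Balance a swing-out centrifuge rotor

### The job

Finish loading the centrifuge rotor so that it is balanced: straight across the hub from each vessel already in it, put the matching loose one - the wide tube opposite the wide tube, the glass bottle opposite the glass bottle, and opposite the thin tube in its sleeve the empty sleeve, with the loose thin tube then put into that sleeve. Lower each piece until it stands on the bottom, upright, before letting go; drop nothing, knock nothing over, and leave the three vessels that are already in the rotor where they are.

Things in the scene. Friction and masses are not known exactly. Their poses are not given: they have to be found in the camera images.
- rotor: Fixed 6-place swing-out rotor on a round stand, 195 mm wide. Six upright dark metal cups round a bright hub on a 75 mm radius, at 0, 60, .. 300 deg from the body's x axis; every second one is filled, the one straight across is empty. Bore 33 mm (40 mm at the mouth, tapering in over 6 mm); cup floor 24 mm, rim 92 mm, hub nut top 101 mm above the bench. Origin: rotor axis at bench level, z up.
- wide_loaded: The wide tube that is already in the rotor, in one of the cups: same as wide_tube. Origin: centre of its underside, z up along the tube. Leave it.
- bottle_loaded: The glass bottle that is already in the rotor: same as glass_bottle. Origin: centre of its underside, z up. Leave it.
- thin_loaded: The thin tube in its dark grey sleeve that are already in the rotor, together one piece: same shapes as sleeve with thin_tube in it, 116 mm tall overall. Origin: centre of the sleeve's underside, z up. Leave it.
- wide_tube: Loose wide centrifuge tube standing on the bench: clear plastic with a ribbed blue screw cap, 114 mm tall, body 28 mm and cap 34 mm in diameter, the cap taking the top 18 mm. Grip it by the cap. Origin: centre of its underside, z up along the tube. About 35 g.
- glass_bottle: Loose clear-glass bottle standing on the bench, flat bottom, straight sides, aluminium screw cap: 92 mm tall, body 28 mm and cap 30 mm in diameter, the cap taking the top 21 mm. Grip it by the cap. Origin: centre of its underside, z up. About 45 g.
- sleeve: Loose empty reducing sleeve standing on the bench: dark grey plastic, closed below, 92 mm tall, body 28 mm in diameter tapering at the foot, with a 34 mm collar over the top 22 mm to grip it by (it stands 24 mm above the rim of a cup). Bore 20 mm (27 mm at the mouth, tapering in over 7 mm), its floor 6 mm above the underside. Origin: centre of its underside, z up. About 35 g.
- thin_tube: Loose thin clear tube standing on its skirt on the bench, white screw cap: 110 mm tall, body 16.5 mm and cap 20 mm in diameter, the cap taking the top 16 mm. Grip it by the cap; standing in the sleeve its top is 24 mm above the sleeve's top. Origin: centre of its underside, z up. About 18 g.

How it is judged:
At the end, for the whole second after the job is handed in: Wide tube, glass bottle and sleeve each stand in the cup across from their match, underside within 5 mm of the cup floor; the thin tube on the sleeve's floor (within 5 mm, axes within 6 mm); all within 7 degrees of upright, released, at rest; the three loaded vessels within 8 mm of their start (horizontal distance between wide_tube and rotor between 0.067 and 0.083 m and horizontal distance between wide_tube and wide_loaded above 0.141 m and z of wide_tube in the frame of rotor between 0.018 and 0.029 m and horizontal distance between glass_bottle and rotor between 0.067 and 0.083 m and horizontal distance between glass_bottle and bottle_loaded above 0.141 m and z of glass_bottle in the frame of rotor between 0.018 and 0.029 m and horizontal distance between sleeve and rotor between 0.067 and 0.083 m and horizontal distance between sleeve and thin_loaded above 0.141 m and z of sleeve in the frame of rotor between 0.018 and 0.029 m and horizontal distance between thin_tube and sleeve below 0.006 m and z of thin_tube in the frame of sleeve between 0 and 0.011 m and angle between each of wide_tube, glass_bottle, sleeve, thin_tube's own z axis and vertical below 0.12 rad and linear speed of each of wide_tube, glass_bottle, sleeve, thin_tube below 0.02 m/s and contact force between each of wide_tube, glass_bottle, sleeve, thin_tube and the fingers below 0.05 N and distance of each of wide_loaded, bottle_loaded, thin_loaded from where it was at the start of the episode below 0.008 m); the robot touches nothing.
It fails at once if a loose piece is knocked over or tipped by more than 45 degrees (angle between any of wide_tube, glass_bottle, sleeve, thin_tube's own z axis and vertical above 0.785 rad).
It fails at once if a loose piece is dropped (falls free faster than 0.7 m/s, about 25 mm) ((linear speed of wide_tube above 0.7 m/s and contact force between wide_tube and the fingers below 0.01 N) or (linear speed of glass_bottle above 0.7 m/s and contact force between glass_bottle and the fingers below 0.01 N) or (linear speed of sleeve above 0.7 m/s and contact force between sleeve and the fingers below 0.01 N) or (linear speed of thin_tube above 0.7 m/s and contact force between thin_tube and the fingers below 0.01 N)).
It fails at once if a vessel already in the rotor is pulled up or out (moved by more than 20 mm) (distance of any of wide_loaded, bottle_loaded, thin_loaded from where it was at the start of the episode above 0.02 m).
It also fails if it takes over 109 s, if anything falls off the work surface, if the arm or the gripper's body presses on something with over 40 N, if the wrist force passes 120 N, or if a joint passes its speed limit or range.

### The arm

A 6-joint arm with a two-finger parallel gripper is mounted at the origin on a cart in front of the work surface, level with it; the furniture and walls round the work are solid. World frame = base frame: x ahead of the robot, y to its left, z up, the work surface at z = 0. Lengths are in m, angles in rad, forces in N, time in s.
With the tool pointing down it reaches from about 0.35 to 0.85 m from the base axis. Payload 8.1 kg.
Tool frame: the origin (TCP) lies at the very end of the fingers, on their centre line; the grasp point (between the pads) lies 19 mm behind it; z points along the fingers, y is the line along which they close (so a half turn about z gives the same grasp; the last joint's range is limited). The gripper opens to 93 mm and grips with 3 to 60 N. Pads are 15 mm wide; open, the fingers measure 128 mm over their backs; the gripper's body (75 mm by 188 mm) begins 65 mm behind the grasp point.
Start: joints at [-1.377, 0.13, 1.488, -0, 1.523, -0.085], TCP at [0.165, -0.577, 0.219] pointing down, gripper open.
Joint ranges: [-2.96, 2.96], [-0.89, 2.26], [0.02, 2.5], [-1.34, 4.48], [0, 2.73], [-2.66, 2.66]. Speed limits (rad/s): [2.39, 2.39, 2.79, 3.14, 3.14, 3.14].

### API

Orientations are given as a rotation vector (axis times angle).
In Python, from plant import monitor, eyes, ticket gives the robot as it stands.
- The arm moves only by the tool arm_command, never from a script. Its argument "deltas" is a list that holds one entry, the list of rows, each a list of 6 numbers: the shift along the world's x, y, z in cm, then the turn, a rotation vector about the world's x, y, z in degrees. In form: [[[tx, ty, tz, rx, ry, rz], ...]]. A call has 1 to 12 rows; each row shifts and turns the commanded pose from where the row before left it; what a row does not reach is not made up. A row lasts 1/12 s, in which the tool goes at most 41.7 mm and 7.16 degrees, less where a joint would pass 70% of its speed; a pose out of reach is approached as far as the arm can. A call is refused whole if a number of a shift passes 4.17 or a number of a turn 7.16, either way. A call with a gripper value outside its range is refused whole. "gripper" is the opening, from -1 (shut) to 1 (fully open), set as the call begins (left out, the last holds). The fingers move at their own pace and stop on an object; "squeeze" is the grip in N (left out, the last holds). Time passes only in rows, so rows that do not move let the fingers close. It gives the time, the measured TCP pose, the force, the opening and the grip force at its end, in the units of the state.
- monitor.read_state(): the state, without advancing time (a new reading comes with each control period).
- eyes.read_camera(name): name is "scene" or "side" or "wrist"; returns the picture (480x640x3 uint8, blue, green, red); there is no depth.
- eyes.camera_model(name): a dict with "fx", "fy", "cx", "cy" (pixels), "rvec" (rotation vector, rad) and "tvec" (3), from world to camera coordinates, as OpenCV has them. Camera axes: x right, y down, z forward; pixel columns grow to the right and rows downward; lengths in m; the calibration is good to about 2 mm. A picture is of the moment at which its call begins: read the wrist's pose just before it. camera_model takes no time and is no camera call; for the wrist camera it gives the pose at the moment of the call.
- ticket.close_job(): hands the job in; it is judged then, once.
The state is a dict: "t": time; "q": joint angles; "dq": joint speeds; "joint_torque": joint torques, N m; "tool_pos": TCP position; "orientation": TCP orientation; "force": force on the tool from outside, world axes, zero at the start; "wrist_torque": the same for the moment, N m; "opening": finger opening in m; "gripper_force": force on a finger pad.
Only numpy, scipy, OpenCV 4.12 (cv2) and the standard library are available. Lean on these libraries where they do the work, as an engineer would, in place of code of your own. Each camera call takes 0.05 s, during which the arm holds its last target. There are 200 camera calls.

## Working session

There is one attempt and no reset: what is moved stays moved. The work goes in short steps, Python scripts to look and compute and a tool call to move; the robot and the scene stay as the last step left them, time stands still between calls to the robot, and variables do not carry over. Pictures are saved under pics/ and viewed, at most 17 in all, crops included, and the job is handed in when it is done.

Besides the shell and the picture viewer there is one more tool, called after "Call:" as a command line: name --argument value ..., lists and objects as JSON in quotes. arm_command: Moves the arm, as the interface text tells. Its arguments: {"type":"object","properties":{"deltas":{"type":"array"},"gripper":{"type":"number"},"squeeze":{"type":"number"}},"required":["deltas"]}

```bash
ls; mkdir -p pics; python3 - <<'E'
from plant import monitor, eyes, ticket
import cv2
print(monitor.read_state())
for n in("scene","side","wrist"):
    im=eyes.read_camera(n); cv2.imwrite(f"pics/{n}0.png",im); print(n,eyes.camera_model(n))
E
```

```text
pics
{'t': 0.0, 'q': array([-1.37744927e+00,  1.31148099e-01,  1.48929805e+00,  1.23552849e-06,
        1.52301726e+00, -8.54048144e-02]), 'dq': array([-1.57499228e-03,  3.73817841e-04, -2.32855625e-05, -3.67264101e-04,
       -2.04418916e-04,  5.39112273e-04]), 'joint_torque': array([-2.01427043e-03, -5.59844041e+01, -4.91760314e+01,  7.67115480e-02,
        3.52184486e-02, -1.69374184e-04]), 'tool_pos': array([ 0.16499961, -0.57625668,  0.21758497]), 'orientation': array([-3.10927830e+00, -4.36186548e-01,  1.56492603e-04]), 'force': array([0.49243136, 0.12878643, 0.14735993]), 'wrist_torque': array([-0.0295104 , -0.01285994, -0.01237664]), 'gripper_force': 0.0, 'opening': 0.09321826491297566}
scene {'fx': 481.3656109440793, 'fy': 481.3656109440793, 'cx': 320.0346070136997, 'cy': 243.26563186183483, 'rvec': array([ 1.9926932 , -0.85628196,  0.46296933]), 'tvec': array([-0.37051649,  0.25742496,  0.61147836])}
side {'fx': 515.7870857790416, 'fy': 515.7870857790416, 'cx': 325.72153786327505, 'cy': 247.76745240936575, 'rvec': array([ 0.29297986, -2.55243778,  1.61652157]), 'tvec': array([0.53122326, 0.10447739, 1.22279578])}
wrist {'fx': 349.56674029673667, 'fy': 349.56674029673667, 'cx': 319.5813043428143, 'cy': 240.64659102050686, 'rvec': array([-2.31751826,  1.74524306,  0.25672604]), 'tvec': array([-0.59892693, -0.03369206,  0.39249557])}
```

View pics/scene0.png

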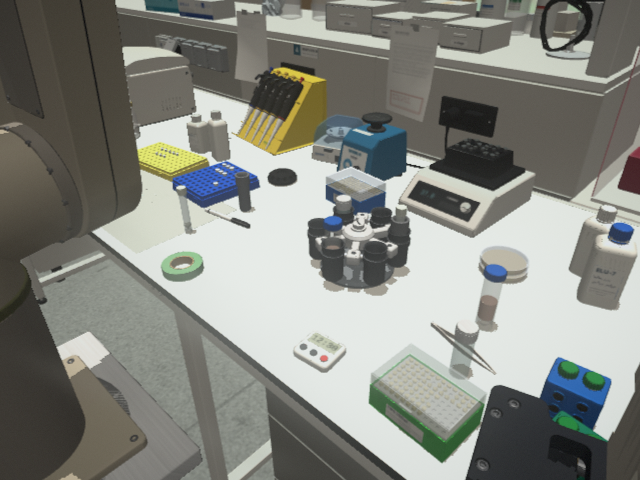

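View pics/side0.png

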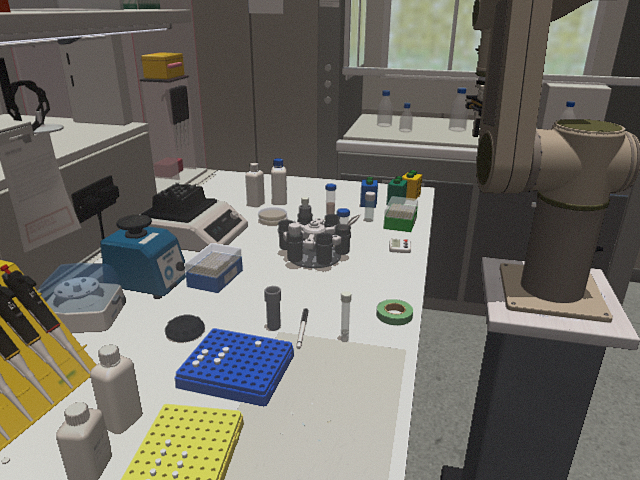

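Scene: thin tube top (184,189), sleeve top (243,175), bottle cap top (466,325) beside leaning forceps, wide tube cap (495,270), rotor nut (357,228). Side: sleeve (273,291), thin (346,294), bottle (370,195), wide (331,187), hub (317,224).

```bash
cat > h.py <<'E'
import numpy as np, cv2
from plant import monitor, eyes, ticket
def ray(m,u,v):
    R=cv2.Rodrigues(np.array(m['rvec']))[0]; c=-R.T@np.array(m['tvec'])
    return c,R.T@np.array([(u-m['cx'])/m['fx'],(v-m['cy'])/m['fy'],1])
def onz(m,u,v,z):
    c,d=ray(m,u,v); return c+d*(z-c[2])/d[2]
def tri(a,b):
    A=np.zeros((3,3));y=np.zeros(3)
    for c,d in(a,b):
        d=d/np.linalg.norm(d);P=np.eye(3)-np.outer(d,d);A+=P;y+=P@c
    return np.linalg.solve(A,y)
def proj(m,p):
    p=np.array(p,float).reshape(1,3)
    return cv2.projectPoints(p,np.array(m['rvec']),np.array(m['tvec']),np.array([[m['fx'],0,m['cx']],[0,m['fy'],m['cy']],[0,0,1]]),None)[0].ravel()
E
python3 - <<'E'
from h import *
np.set_printoptions(precision=4,suppress=True)
s=eyes.camera_model("scene");d=eyes.camera_model("side")
for n,a,b,z in[("thin",(184,189),(346,294),.110),("sleeve",(243,174),(273,290),.092),("bottle",(466,324),(370,195),.092),("wide",(495,269),(331,187),.114),("hub",(357,225),(317,222),.101)]:
    print(n,onz(s,*a,z),onz(d,*b,z),tri(ray(s,*a),ray(d,*b)))
im=cv2.imread("pics/scene0.png")
a=cv2.resize(im[180:300,290:430],None,fx=4,fy=4,interpolation=cv2.INTER_CUBIC)
im=cv2.imread("pics/side0.png")
b=cv2.resize(im[175:275,260:420],None,fx=5,fy=5,interpolation=cv2.INTER_CUBIC)
cv2.imwrite("pics/c1.png",a);cv2.imwrite("pics/c2.png",b)
E
```

```text
thin [0.4367 0.2909 0.11  ] [0.4367 0.3108 0.11  ] [0.44   0.2998 0.1046]
sleeve [0.5909 0.2941 0.092 ] [0.5865 0.3003 0.092 ] [0.5897 0.2949 0.0903]
bottle [ 0.4834 -0.3295  0.092 ] [ 0.4789 -0.3113  0.092 ] [ 0.4831 -0.3283  0.0883]
wide [ 0.6009 -0.3088  0.114 ] [ 0.5947 -0.2903  0.114 ] [ 0.6002 -0.3079  0.1106]
hub [ 0.5778 -0.0543  0.101 ] [ 0.5789 -0.0448  0.101 ] [ 0.5807 -0.0517  0.0984]
```

View pics/c1.png

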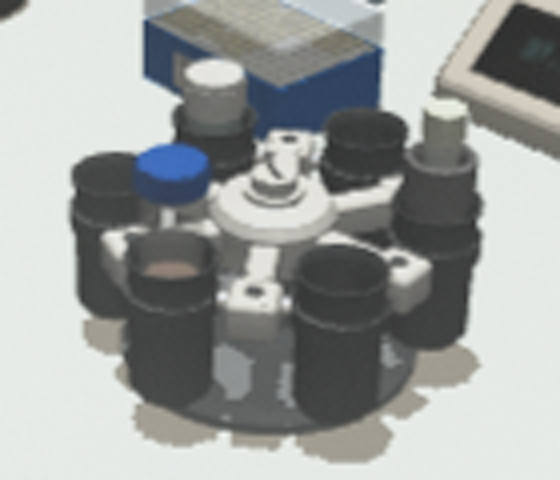

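View pics/c2.png

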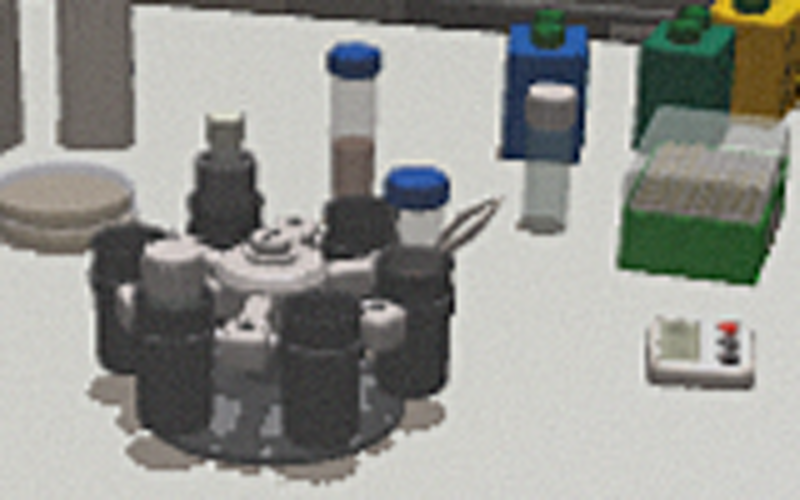

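View pics/wrist0.png

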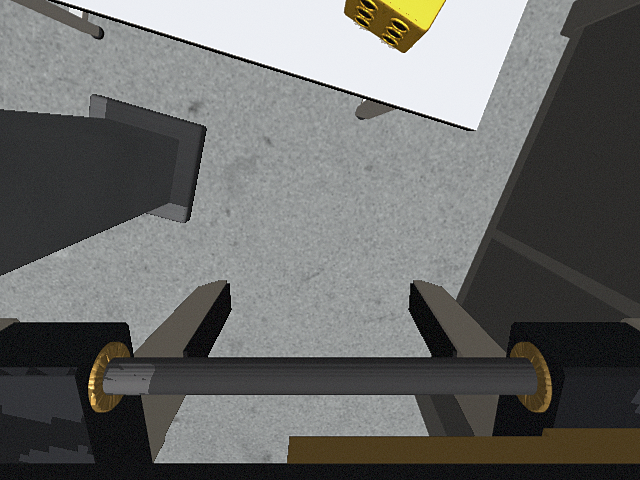

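Crops: empty cups sit at scene-crop far (378,130), near (342,270), left (108,175). The wide (172,170), bottle (215,75) and thin (440,120) vessels are opposite them. Wrist view only shows floor and fingers for now.

```bash
python3 - <<'E'
from h import *
from scipy.spatial.transform import Rotation as Ro
np.set_printoptions(precision=4,suppress=True)
s=eyes.camera_model("scene");w=eyes.camera_model("wrist");st=monitor.read_state()
R=cv2.Rodrigues(w['rvec'])[0];T=Ro.from_rotvec(st['orientation']).as_matrix()
print("cam in tool",T.T@(-R.T@w['tvec']-st['tool_pos']),"\n",T.T@R.T, "\nT",T)
hub=np.array([.579,-.052])
for n,u,v,z in[("eFar",378,130,.092),("eNear",342,270,.092),("eLeft",108,175,.092),("wide",172,163,.138),("bottle",215,75,.116),("thin",445,110,.140)]:
    p=onz(s,290+u/4,180+v/4,z); e=p[:2]-hub; print(n,p,np.hypot(*e),np.degrees(np.arctan2(e[1],e[0])))
for uv in[(432,322),(495,373)]: print(onz(s,*uv,0))
E
```

```text
cam in tool [ 0.0799 -0.     -0.1666] 
 [[ 0.0007 -0.9585 -0.2851]
 [ 1.      0.001  -0.0007]
 [ 0.001  -0.2851  0.9585]] 
T [[ 0.9614  0.2752 -0.0003]
 [ 0.2752 -0.9614  0.0014]
 [ 0.0001 -0.0014 -1.    ]]
eFar [ 0.6636 -0.0524  0.092 ] 0.08455205447671373 -0.24650210167394046
eNear [ 0.5523 -0.1177  0.092 ] 0.07089466551891531 -112.13711017143517
eLeft [0.5426 0.0131 0.092 ] 0.07464644458782493 119.22559858900848
wide [ 0.5112 -0.0556  0.138 ] 0.06791995576306394 -176.9361392159868
bottle [0.618  0.0136 0.116 ] 0.07630002052593333 59.23883007770796
thin [ 0.6258 -0.1142  0.14  ] 0.07783904065726532 -53.05025181773347
[ 0.5514 -0.244   0.    ]
[ 0.5189 -0.3727  0.    ]
```

Call:
arm_command --deltas '[[[1.7,1.9,1.0,0,0,-0.8],[1.7,1.9,1.0,0,0,-0.8],[1.7,1.9,1.0,0,0,-0.8],[1.7,1.9,1.0,0,0,-0.8],[1.7,1.9,1.0,0,0,-0.8],[1.7,1.9,1.0,0,0,-0.8],[1.7,1.9,1.0,0,0,-0.8],[1.7,1.9,1.0,0,0,-0.8],[1.7,1.9,1.0,0,0,-0.8],[1.7,1.9,1.0,0,0,-0.8],[1.7,1.9,0.2,0,0,-0.8],[1.7,1.9,0,0,0,-0.8]]]' --gripper 1

```text
t: 1.15
tool_pos: [0.37, -0.3481, 0.3217]
orientation: [3.135, 0.173, 0.002]
force: [0.5, -0.1, 1.6]
opening: 0.0929
gripper_force: 0.0
```

Call:
arm_command --deltas '[[[1.7,1.9,0,0,0,-0.8],[1.7,1.9,0,0,0,-0.8],[1.7,1.9,0,0,0,-0.8],[1.7,1.9,0,0,0,-0.8],[1.7,1.9,0,0,0,-0.8],[1.7,1.9,0,0,0,-0.8],[1.7,1.9,0,0,0,-0.8],[1.7,1.9,0,0,0,-0.8],[0,0,0,0,0,0],[0,0,0,0,0,0],[0,0,0,0,0,0],[0,0,0,0,0,0]]]'

```text
t: 2.15
tool_pos: [0.5046, -0.1976, 0.3205]
orientation: [3.141, -0.002, -0.001]
force: [0.2, -0.3, -1.0]
opening: 0.0931
gripper_force: 0.0
```

```bash
python3 - <<'E'
from h import *
import json
st=monitor.read_state();w=eyes.camera_model("wrist")
cv2.imwrite("pics/w1.png",eyes.read_camera("wrist"))
json.dump({k:(v.tolist() if hasattr(v,'tolist') else v) for k,v in w.items()},open("w1.json","w"))
print(st['t'],st['tool_pos'],st['orientation'],st['q'])
E
```

```text
2.15 [ 0.50455842 -0.19759035  0.32051863] [ 3.14138548e+00 -1.86485893e-03 -6.89811345e-04] [-4.67614837e-01 -4.64411150e-02  1.48631376e+00 -3.85469499e-04
  1.70201915e+00  1.10431839e+00]
```

View pics/w1.png

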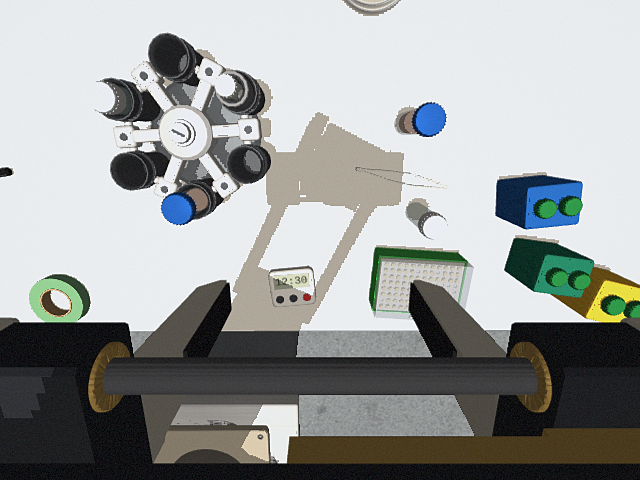

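Wrist view: wide cap (430,119), bottle (body 415,212; cap ~433,226), rotor hub (184,131), empty rims (172,57), (132,168), (249,162). The forceps lie on the bench at about (400,175), clear of both vessels. I'll refine this with masks.

```bash
python3 - <<'E'
from h import *
import json
np.set_printoptions(precision=4,suppress=True)
w=json.load(open("w1.json"));im=cv2.imread("pics/w1.png")
b=im.astype(int);m=((b[...,0]>120)&(b[...,0]-b[...,2]>90)).astype(np.uint8)
n,l,st,c=cv2.connectedComponentsWithStats(m)
for i in range(1,n):
    if st[i,4]>150:
        # bounding box centre ~ mix of top disc and side ribs
        print("blue",c[i],st[i],onz(w,*c[i],.112),onz(w,*c[i],.136))
a=cv2.resize(im[20:240,80:280],None,fx=2.7,fy=2.7,interpolation=cv2.INTER_CUBIC)
e=cv2.resize(im[190:250,395:455],None,fx=4,fy=4,interpolation=cv2.INTER_CUBIC)
o=np.zeros((594,790,3),np.uint8);o[:594,:540]=a;o[:240,545:785]=e;cv2.imwrite("pics/w1c.png",o)
E
```

```text
blue [430.3064 118.8329] [415 103  31  33 754] [ 0.6016 -0.3095  0.112 ] [ 0.6005 -0.3023  0.136 ]
blue [551.0242 204.2293] [ 525  182   58   47 1487] [ 0.5139 -0.4484  0.112 ] [ 0.5184 -0.4323  0.136 ]
blue [176.3386 209.0344] [162 194  31  30 697] [ 0.5087 -0.041   0.112 ] [ 0.5136 -0.051   0.136 ]
```

View pics/w1c.png

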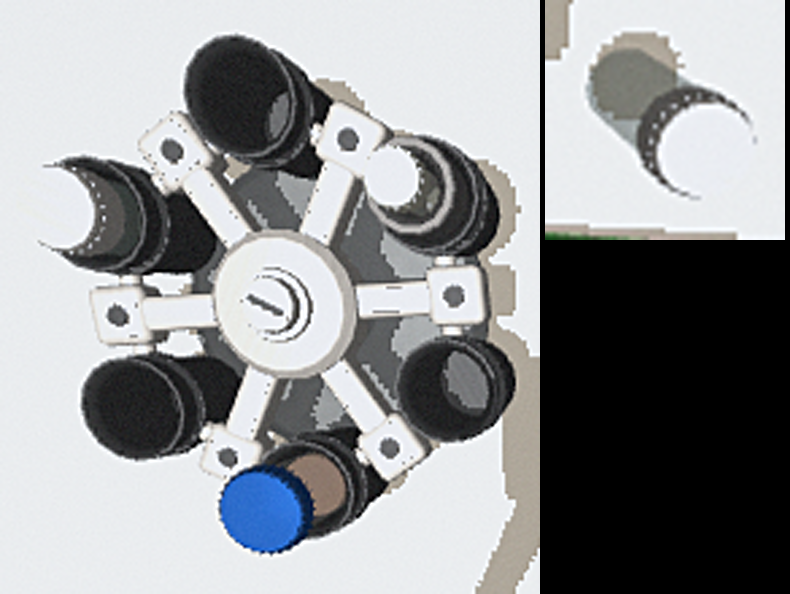

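Rim ellipse centres in the crop: far (236,93), left (133,406), near (449,388). Nut (272,300), loaded wide cap (266,508), loose bottle top (703,145), thin cap (388,175).

```bash
python3 - <<'E'
from h import *
import json
np.set_printoptions(precision=4,suppress=True)
w=json.load(open("w1.json"))
f=lambda u,v,z:onz(w,80+u/2.7,20+v/2.7,z)
print("hub",f(272,300,.101))
P={0:f(236,93,.092),120:f(133,406,.092),240:f(449,388,.092),180:f(266,508,.138),300:f(388,175,.140)}
for k,p in P.items():print(k,p)
A=np.array([[np.cos(np.radians(k)),np.sin(np.radians(k))] for k in P])*.075
Q=np.array([p[:2] for p in P.values()])
c,s_=0,0
A1=[];y=[]
for (a,b),q in zip(A,Q):
    A1+=[[1,0,a,-b],[0,1,b,a]];y+=list(q)
x,*_=np.linalg.lstsq(np.array(A1),np.array(y),rcond=None)
print("centre",x[:2],"scale",np.hypot(x[2],x[3]),"yaw",np.degrees(np.arctan2(x[3],x[2])), (np.array(A1)@x-y).reshape(-1,2)*1000)
th=np.arctan2(x[3],x[2])
for k in(0,120,240):print(k,x[:2]+.075*np.array([np.cos(th+np.radians(k)),np.sin(th+np.radians(k))]))
print("bottle",onz(w,395+158/4,190+145/4,.092),"base",onz(w,412.5,207,.0)); print("wide",onz(w,430.3,118.8,.112))
E
```

```text
hub [ 0.59   -0.0508  0.101 ]
0 [ 0.6646 -0.0423  0.092 ]
120 [0.5484 0.0146 0.092 ]
240 [ 0.5557 -0.1161  0.092 ]
180 [ 0.5149 -0.0542  0.138 ]
300 [ 0.6298 -0.1096  0.14  ]
centre [ 0.5893 -0.0481] scale 0.9987151306270219 yaw 3.8402454797223142 [[-0.5692 -0.7   ]
 [-0.8606 -0.4764]
 [ 0.6111  0.798 ]
 [-0.3545  1.0793]
 [ 1.1731 -0.7009]]
0 [ 0.6641 -0.043 ]
120 [0.5475 0.0142]
240 [ 0.5562 -0.1154]
bottle [ 0.4842 -0.331   0.092 ] base [ 0.4889 -0.3284  0.    ]
wide [ 0.6016 -0.3095  0.112 ]
```

Call:
arm_command --deltas '[[[1.93,-2.23,-2,0,0,0],[1.93,-2.23,-2,0,0,0],[1.93,-2.23,-2,0,0,0],[1.93,-2.23,-2,0,0,0],[1.93,-2.23,-2,0,0,0],[0,0,-2,0,0,0],[0,0,-2,0,0,0],[0,0,-2,0,0,0],[0,0,-2,0,0,0],[0,0,-2,0,0,0],[0,0,-1.5,0,0,0],[0,0,-1.4,0,0,0]]]'

```text
t: 3.2
tool_pos: [0.6007, -0.3089, 0.0902]
orientation: [-3.141, 0.002, 0.002]
force: [-0.9, 0.4, -0.6]
opening: 0.0931
gripper_force: 0.0
```

Call:
arm_command --deltas '[[[0,0,0,0,0,0],[0,0,0,0,0,0],[0,0,0,0,0,0],[0,0,0,0,0,0],[0,0,0,0,0,0],[0,0,0,0,0,0],[0,0,0,0,0,0],[0,0,0,0,0,0],[0,0,0,0,0,0],[0,0,0,0,0,0]]]' --gripper -1 --squeeze 15

```text
t: 4.03
tool_pos: [0.6016, -0.3083, 0.0916]
orientation: [-3.142, 0.001, 0.0]
force: [0.0, 0.3, 1.0]
opening: 0.0331
gripper_force: 15.0
```

Call:
arm_command --deltas '[[[0,0,1,0,0,0],[0,0,2,0,0,0],[0,0,3,0,0,0],[0,0,3.5,0,0,0],[0,0,3.5,0,0,0],[0,0,3,0,0,0],[0.3,1.3,1,0,0,0],[0.65,2.8,0,0,0,0],[0.65,2.8,0,0,0,0],[0.65,2.8,0,0,0,0],[0.65,2.8,0,0,0,0],[0.65,2.8,0,0,0,0]]]'

```text
t: 5.03
tool_pos: [0.637, -0.1533, 0.2612]
orientation: [-3.141, 0.001, 0.001]
force: [0.1, 0.1, -0.7]
opening: 0.0333
gripper_force: 15.0
```

Call:
arm_command --deltas '[[[0.65,2.8,0,0,0,0],[0.65,2.8,0,0,0,0],[0.65,2.8,0,0,0,0],[0.5,2.0,0,0,0,0],[0.3,1.4,0,0,0,0],[0.2,0.8,0,0,0,0],[0.1,0.3,0,0,0,0],[0,0,0,0,0,0],[0,0,0,0,0,0],[0,0,0,0,0,0]]]'

```text
t: 5.87
tool_pos: [0.6675, -0.0277, 0.2616]
orientation: [3.141, -0.003, -0.0]
force: [0.3, 0.3, -0.6]
opening: 0.0331
gripper_force: 15.0
```

```bash
python3 - <<'E'
from h import *
st=monitor.read_state();print(st['t'],st['tool_pos'],st['orientation'],st['opening'])
a=eyes.read_camera("scene")[120:300,270:450];b=eyes.read_camera("side")[120:300,230:410]
cv2.imwrite("pics/p2.png",cv2.resize(np.hstack([a,b]),None,fx=2.2,fy=2.2,interpolation=cv2.INTER_CUBIC))
E
```

```text
5.8667 [ 0.66750057 -0.02765472  0.26161201] [ 3.14127509e+00 -3.01698088e-03 -1.88280169e-04] 0.03313562352819435
```

View pics/p2.png

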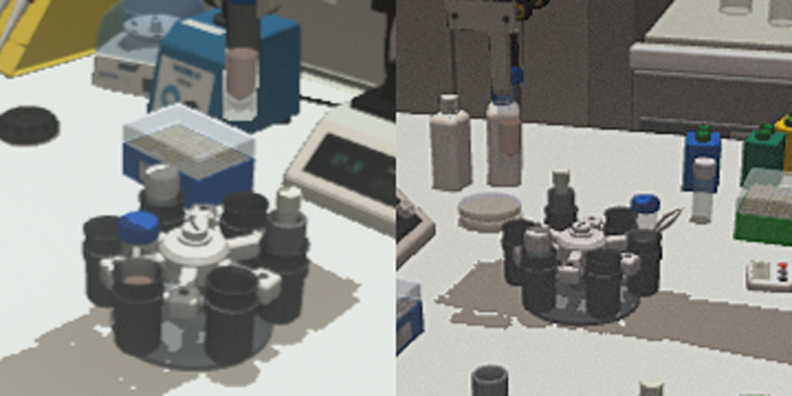

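Both views show the tube upright and held by its cap, about 16 mm past the target in y. I'll correct that, then lower.

Call:
arm_command --deltas '[[[-0.15,-0.6,0,0,0,0],[-0.15,-0.6,-0.6,0,0,0],[-0.05,-0.35,-1,0,0,0],[0,0,-1,0,0,0],[0,0,-1,0,0,0],[0,0,-1,0,0,0],[0,0,-1,0,0,0],[0,0,-0.5,0,0,0],[0,0,0,0,0,0],[0,0,0,0,0,0]]]'

```text
t: 6.8
tool_pos: [0.6639, -0.0416, 0.2002]
orientation: [-3.142, 0.0, 0.001]
force: [-0.7, 0.4, 0.5]
opening: 0.0332
gripper_force: 15.0
```

Call:
arm_command --deltas '[[[0,0,-0.7,0,0,0],[0,0,-0.8,0,0,0],[0,0,-0.8,0,0,0],[0,0,-0.8,0,0,0],[0,0,-0.8,0,0,0],[0,0,-0.8,0,0,0],[0,0,-0.8,0,0,0],[0,0,-0.8,0,0,0],[0,0,-0.6,0,0,0],[0,0,-0.3,0,0,0],[0,0,0,0,0,0],[0,0,0,0,0,0]]]'

```text
t: 7.8
tool_pos: [0.6642, -0.0418, 0.1287]
orientation: [-3.142, 0.001, -0.0]
force: [0.8, -0.5, -0.4]
opening: 0.0335
gripper_force: 15.0
```

Call:
arm_command --deltas '[[[0,0,-0.4,0,0,0],[0,0,-0.4,0,0,0],[0,0,-0.3,0,0,0],[0,0,-0.15,0,0,0],[0,0,-0.1,0,0,0],[0,0,-0.05,0,0,0],[0,0,0,0,0,0],[0,0,0,0,0,0]]]'

```text
t: 8.47
tool_pos: [0.6647, -0.0419, 0.1156]
orientation: [3.141, -0.001, 0.002]
force: [-1.3, -0.2, 5.1]
opening: 0.0332
gripper_force: 15.0
```

Call:
arm_command --deltas '[[[0,0,0,0,0,0],[0,0,0,0,0,0],[0,0,0,0,0,0],[0,0,0,0,0,0],[0,0,0,0,0,0],[0,0,0,0,0,0]]]' --gripper 0.2

```text
t: 8.97
tool_pos: [0.664, -0.0418, 0.1144]
orientation: [-3.141, 0.001, 0.001]
force: [1.1, -0.1, 0.1]
opening: 0.0557
gripper_force: 0.0
```

Call:
arm_command --deltas '[[[0,0,1,0,0,0],[0,0,1.5,0,0,0],[0,0,2,0,0,0],[0,0,2,0,0,0],[0,0,2,0,0,0],[-1,-1.5,2,0,0,0],[-2,-3,2,0,0,0],[-2,-3,1,0,0,0],[-2,-3,0,0,0,0],[-2,-3,0,0,0,0],[-2,-3,0,0,0,0],[-2,-3,0,0,0,0]]]'

```text
t: 9.97
tool_pos: [0.5332, -0.2381, 0.2509]
orientation: [3.141, -0.0, 0.002]
force: [-0.2, -0.9, 0.3]
opening: 0.0557
gripper_force: 0.0
```

```bash
python3 - <<'E'
from h import *
import json
st=monitor.read_state();w=eyes.camera_model("wrist")
cv2.imwrite("pics/w3.png",eyes.read_camera("wrist"))
json.dump({k:(v.tolist() if hasattr(v,'tolist') else v) for k,v in w.items()},open("w3.json","w"))
print(st['t'],st['tool_pos'],st['orientation'],st['opening'])
E
```

```text
9.9667 [ 0.53315349 -0.23805547  0.25086259] [ 3.14093210e+00 -2.69585723e-04  1.86391474e-03] 0.055664001177071404
```

View pics/w3.png

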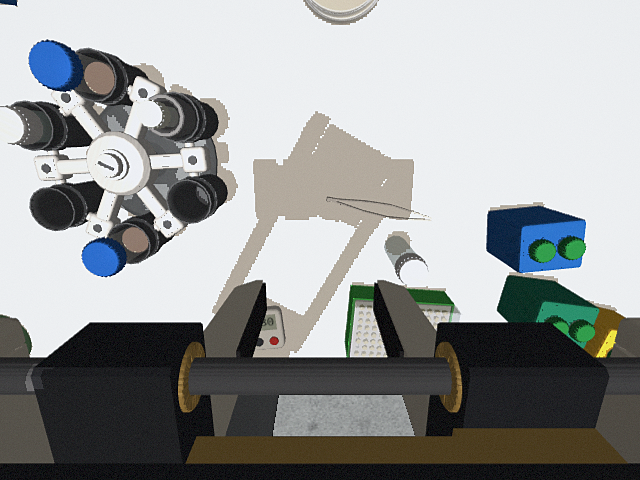

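The wide tube stands in the far cup, cap at (56,65). Bottle cap is at about (412,267); the green tip box edge begins just below it, so I'm checking clearance.

```bash
python3 - <<'E'
from h import *
import json
np.set_printoptions(precision=4,suppress=True)
w=json.load(open("w3.json"));w1=json.load(open("w1.json"));s=eyes.camera_model("scene")
print(tri(ray(w1,434.5,226.2),ray(w,412,268)),onz(w,412,268,.092),proj(w,[.484,-.331,.092]),proj(w1,[.484,-.331,.092]))
for z in(0,.05,.07):print(z,onz(w,352,287,z),onz(w,448,293,z),onz(w1,376,247,z),onz(w1,464,252,z))
im=cv2.imread("pics/w3.png");print("ctr wide",onz(w,56,64,.138))
g=im[240:290,380:440];v=cv2.cvtColor(g,cv2.COLOR_BGR2GRAY)
ys,xs=np.where(v<90);print(xs.min()+380,xs.max()+380)
cv2.imwrite("pics/b3.png",cv2.resize(g,None,fx=8,fy=8,interpolation=cv2.INTER_CUBIC))
E
```

```text
[ 0.4799 -0.3365  0.0722] [ 0.4881 -0.3297  0.092 ] [412.9833 271.8257] [434.4631 226.4531]
0 [ 0.4265 -0.2799  0.    ] [ 0.418  -0.4052  0.    ] [ 0.4296 -0.2796  0.    ] [ 0.4219 -0.4091  0.    ]
0.05 [ 0.4488 -0.2748  0.05  ] [ 0.4414 -0.3852  0.05  ] [ 0.4455 -0.2711  0.05  ] [ 0.4386 -0.3873  0.05  ]
0.07 [ 0.4577 -0.2728  0.07  ] [ 0.4507 -0.3772  0.07  ] [ 0.4519 -0.2678  0.07  ] [ 0.4453 -0.3786  0.07  ]
ctr wide [ 0.6636 -0.0465  0.138 ]
380 424
```

View pics/b3.png

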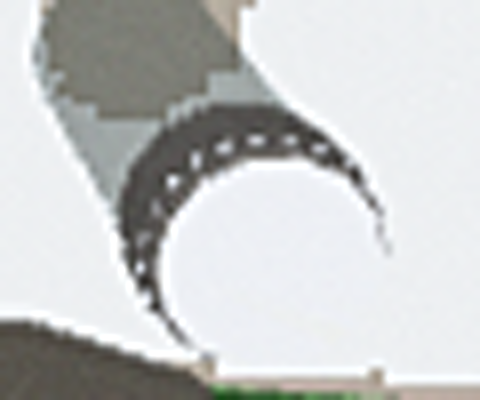

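Call:
arm_command --deltas '[[[-0.9,-1.8,-1,0,0,0],[-1.2,-2.2,-1.5,0,0,0],[-1.2,-2.2,-1.5,0,0,0],[-1,-2,-1.5,0,0,0],[-0.6,-1.2,-1.5,0,0,0],[0,0,-1.5,0,0,0],[0,0,-1.8,0,0,0],[0,0,-1.8,0,0,0],[0,0,-1.8,0,0,0],[0,0,-1.8,0,0,0],[0,0,-1.2,0,0,0],[0,0,-0.6,0,0,0]]]' --gripper 0.6

```text
t: 11.02
tool_pos: [0.4845, -0.3301, 0.0731]
orientation: [-3.14, 0.001, 0.003]
force: [-0.3, -0.8, -0.2]
opening: 0.0745
gripper_force: 0.0
```

Call:
arm_command --deltas '[[[0,0,0,0,0,0],[0,0,0,0,0,0],[0,0,0,0,0,0],[0,0,0,0,0,0],[0,0,0,0,0,0],[0,0,0,0,0,0],[0,0,0,0,0,0],[0,0,0,0,0,0],[0,0,0,0,0,0]]]' --gripper -1 --squeeze 18

```text
t: 11.77
tool_pos: [0.4853, -0.331, 0.075]
orientation: [3.141, -0.001, 0.001]
force: [0.1, 0.4, 2.3]
opening: 0.0298
gripper_force: 18.0
```

Call:
arm_command --deltas '[[[0,0,1,0,0,0],[0,0,2,0,0,0],[0,0,3,0,0,0],[0,0,3.5,0,0,0],[0,0,3.5,0,0,0],[0,0,3,0,0,0],[0.4,1.2,1.5,0,0,0],[0.8,2.4,0,0,0,0],[0.8,2.4,0,0,0,0],[0.8,2.4,0,0,0,0],[0.8,2.4,0,0,0,0],[0.8,2.4,0,0,0,0]]]'

```text
t: 12.77
tool_pos: [0.5292, -0.1977, 0.2504]
orientation: [3.141, -0.001, 0.0]
force: [-0.2, -1.2, -0.2]
opening: 0.0298
gripper_force: 18.0
```

Call:
arm_command --deltas '[[[0.8,2.4,0,0,0,0],[0.8,2.4,0,0,0,0],[0.7,2.2,0,0,0,0],[0.4,1.36,-0.5,0,0,0],[0,0,-1,0,0,0],[0,0,-1,0,0,0],[0,0,-1,0,0,0],[0,0,-1,0,0,0],[0,0,-1,0,0,0],[0,0,-0.5,0,0,0],[0,0,0,0,0,0],[0,0,0,0,0,0]]]'

```text
t: 13.77
tool_pos: [0.5558, -0.1156, 0.1892]
orientation: [-3.141, 0.002, 0.001]
force: [0.7, -0.4, -0.6]
opening: 0.0294
gripper_force: 18.0
```

```bash
python3 - <<'E'
from h import *
st=monitor.read_state();print(st['t'],st['tool_pos'],st['orientation'],st['opening'])
a=eyes.read_camera("scene")[120:300,270:450];b=eyes.read_camera("side")[120:300,230:410]
cv2.imwrite("pics/p4.png",cv2.resize(np.hstack([a,b]),None,fx=2.2,fy=2.2,interpolation=cv2.INTER_CUBIC))
E
```

```text
13.7667 [ 0.55582196 -0.11555708  0.18922159] [-3.14135278e+00  1.68801111e-03  1.28357246e-03] 0.029369970164278388
```

View pics/p4.png

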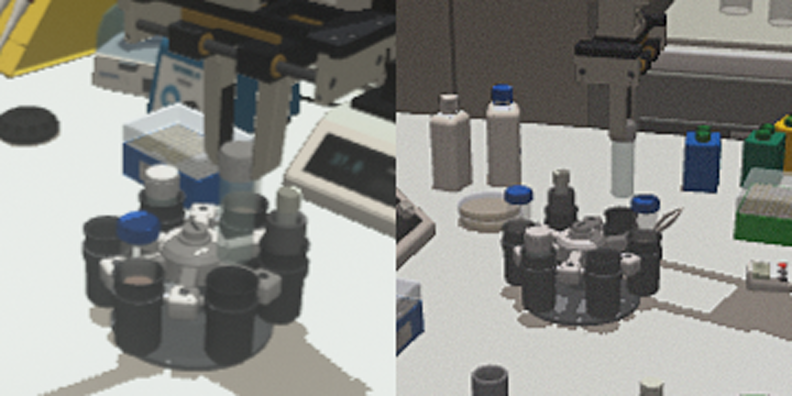

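The bottle hangs upright above the near cup; the wide tube's cap is seated at (518,193) in the side half. Lowering.

Call:
arm_command --deltas '[[[0,0,-0.7,0,0,0],[0,0,-0.8,0,0,0],[0,0,-0.8,0,0,0],[0,0,-0.8,0,0,0],[0,0,-0.8,0,0,0],[0,0,-0.8,0,0,0],[0,0,-0.8,0,0,0],[0,0,-0.8,0,0,0],[0,0,-0.8,0,0,0],[0,0,-0.5,0,0,0],[0,0,-0.3,0,0,0],[0,0,0,0,0,0]]]'

```text
t: 14.87
tool_pos: [0.5557, -0.1151, 0.1097]
orientation: [-3.141, 0.001, 0.002]
force: [-0.5, 0.2, 0.3]
opening: 0.0294
gripper_force: 18.0
```

Call:
arm_command --deltas '[[[0,0,-0.4,0,0,0],[0,0,-0.3,0,0,0],[0,0,-0.2,0,0,0],[0,0,-0.1,0,0,0],[0,0,0,0,0,0],[0,0,0,0,0,0]]]'

```text
t: 15.37
tool_pos: [0.5562, -0.1152, 0.1007]
orientation: [3.142, -0.001, 0.0]
force: [-0.7, -0.4, -0.2]
opening: 0.0298
gripper_force: 18.0
```

Call:
arm_command --deltas '[[[0,0,-0.1,0,0,0],[0,0,-0.1,0,0,0],[0,0,0,0,0,0],[0,0,0,0,0,0]]]'

```text
t: 15.7
tool_pos: [0.5564, -0.1153, 0.099]
orientation: [3.141, -0.001, 0.001]
force: [0.1, -0.4, 0.4]
opening: 0.0295
gripper_force: 18.0
```

Call:
arm_command --deltas '[[[0,0,-0.1,0,0,0],[0,0,-0.1,0,0,0],[0,0,0,0,0,0],[0,0,0,0,0,0]]]'

```text
t: 16.03
tool_pos: [0.5574, -0.1157, 0.0988]
orientation: [3.141, -0.001, 0.005]
force: [-2.7, 0.0, 11.8]
opening: 0.0298
gripper_force: 18.0
```

Call:
arm_command --deltas '[[[0,0,0,0,0,0],[0,0,0,0,0,0],[0,0,0,0,0,0],[0,0,0,0,0,0],[0,0,0.5,0,0,0],[0,0,1.5,0,0,0],[0,0,2.5,0,0,0],[0,0,3,0,0,0],[0,0,3,0,0,0],[-0.3,1,3,0,0,0],[-0.5,2,2,0,0,0],[-0.5,3,1.5,0,0,0]]]' --gripper 0.15

```text
t: 17.03
tool_pos: [0.5437, -0.0564, 0.2698]
orientation: [3.14, -0.005, 0.005]
force: [0.7, -0.4, -1.2]
opening: 0.0535
gripper_force: 0.0
```

Call:
arm_command --deltas '[[[-0.5,3,1,0,0,0],[-0.5,3,1,0,0,0],[-0.7,3,1,0,0,0],[-0.7,3,0,0,0,0],[-0.7,3,0,0,0,0],[-0.7,3,0,0,0,0],[-0.7,3,0,0,0,0],[-0.7,3,0,0,0,0],[-0.5,3,0,0,0,0],[-0.5,2,0,0,0,0],[0,1,0,0,0,0],[0,0,0,0,0,0]]]' --gripper 0.6

```text
t: 18.03
tool_pos: [0.4807, 0.2464, 0.2966]
orientation: [-3.141, -0.004, 0.0]
force: [0.5, 0.7, 0.6]
opening: 0.0746
gripper_force: 0.0
```

```bash
python3 - <<'E'
from h import *
import json
st=monitor.read_state();w=eyes.camera_model("wrist")
cv2.imwrite("pics/w5.png",eyes.read_camera("wrist"))
json.dump({k:(v.tolist() if hasattr(v,'tolist') else v) for k,v in w.items()},open("w5.json","w"))
print(st['t'],st['tool_pos'],st['orientation'],st['opening'],st['q'])
E
```

```text
18.0333 [0.48074097 0.24640358 0.29664681] [-3.14132347e+00 -3.50683214e-03  2.55387638e-04] 0.07459306644198593 [ 3.78499912e-01 -5.11960368e-02  1.53378998e+00  3.09534989e-04
  1.65905140e+00  1.94709080e+00]
```

View pics/w5.png

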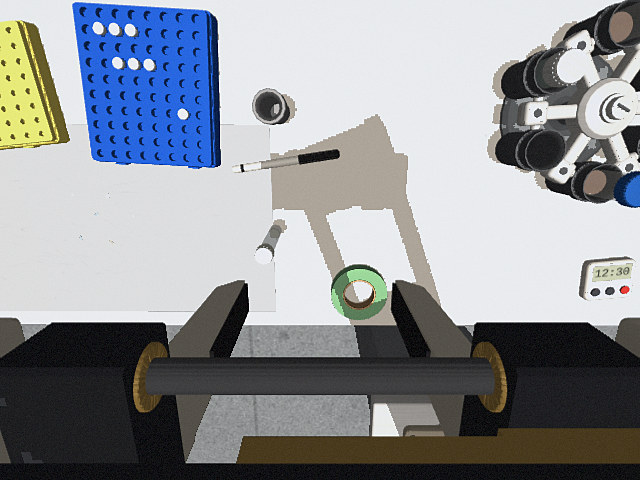

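Sleeve mouth at (269,105), thin cap at (263,255), pen and tape roll between but low. Centres follow.

```bash
python3 - <<'E'
from h import *
import json
np.set_printoptions(precision=4,suppress=True)
w=json.load(open("w5.json"));im=cv2.imread("pics/w5.png")
print("sleeve",onz(w,269.5,104.5,.092),"thin",onz(w,263,255,.110),onz(w,280,226,0))
a=cv2.resize(im[80:135,240:305],None,fx=6,fy=6,interpolation=cv2.INTER_CUBIC)
b=cv2.resize(im[215:270,240:305],None,fx=6,fy=6,interpolation=cv2.INTER_CUBIC)
cv2.imwrite("pics/c5.png",np.hstack([a,b]))
E
```

```text
sleeve [0.591  0.2969 0.092 ] thin [0.4393 0.3071 0.11  ] [0.4434 0.3009 0.    ]
```

View pics/c5.png

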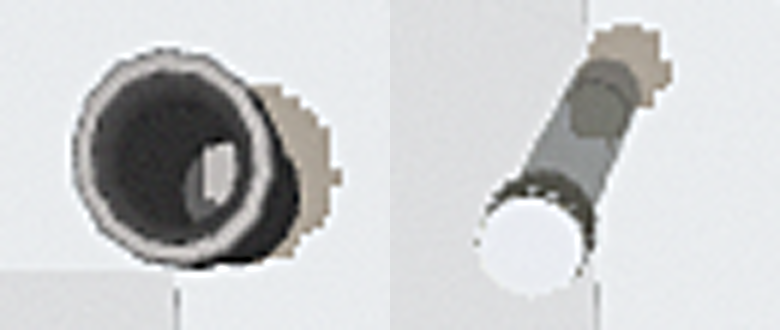

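Call:
arm_command --deltas '[[[2,0.9,-1.5,0,0,0],[2.5,1.2,-2,0,0,0],[2.5,1.2,-2,0,0,0],[2.5,1.2,-2,0,0,0],[1.4,0.6,-2,0,0,0],[0,0,-2,0,0,0],[0,0,-2,0,0,0],[0,0,-2,0,0,0],[0,0,-2,0,0,0],[0,0,-1,0,0,0],[0,0,0,0,0,0],[0,0,0,0,0,0]]]' --gripper 0.25

```text
t: 19.08
tool_pos: [0.5903, 0.2946, 0.1116]
orientation: [3.141, -0.003, -0.001]
force: [0.1, 0.4, 1.3]
opening: 0.0582
gripper_force: 0.0
```

Call:
arm_command --deltas '[[[0,0,-1.2,0,0,0],[0,0,-1.2,0,0,0],[0,0,-0.8,0,0,0],[0,0,-0.3,0,0,0],[0,0,0,0,0,0],[0,0,0,0,0,0]]]'

```text
t: 19.58
tool_pos: [0.5899, 0.2958, 0.0763]
orientation: [3.141, -0.0, -0.001]
force: [-0.3, -0.8, -0.3]
opening: 0.058
gripper_force: 0.0
```

Call:
arm_command --deltas '[[[0,0,0,0,0,0],[0,0,0,0,0,0],[0,0,0,0,0,0],[0,0,0,0,0,0],[0,0,0,0,0,0],[0,0,0,0,0,0],[0,0,0,0,0,0],[0,0,0,0,0,0]]]' --gripper -1 --squeeze 15

```text
t: 20.25
tool_pos: [0.5904, 0.2959, 0.077]
orientation: [-3.141, 0.001, -0.001]
force: [-0.5, -0.0, 1.7]
opening: 0.0337
gripper_force: 15.0
```

Call:
arm_command --deltas '[[[0,0,1,0,0,0],[0,0,2,0,0,0],[0,0,3,0,0,0],[0,0,3.5,0,0,0],[0,0,3.5,0,0,0],[0,0,3,0,0,0],[-0.2,-1.2,1,0,0,0],[-0.4,-2.8,0,0,0,0],[-0.4,-2.8,0,0,0,0],[-0.4,-2.8,0,0,0,0],[-0.4,-2.8,0,0,0,0],[-0.4,-2.8,0,0,0,0]]]'

```text
t: 21.25
tool_pos: [0.5671, 0.142, 0.2459]
orientation: [3.141, -0.001, -0.002]
force: [0.4, -0.8, -0.5]
opening: 0.0336
gripper_force: 15.0
```

Call:
arm_command --deltas '[[[-0.4,-2.8,0,0,0,0],[-0.4,-2.8,0,0,0,0],[-0.4,-2.8,0,0,0,0],[-0.4,-2.8,0,0,0,0],[-0.3,-1.3,0,0,0,0],[-0.2,-0.5,-1,0,0,0],[0,0,-1.2,0,0,0],[0,0,-1.2,0,0,0],[0,0,-1.2,0,0,0],[0,0,-0.9,0,0,0],[0,0,0,0,0,0],[0,0,0,0,0,0]]]'

```text
t: 22.25
tool_pos: [0.5465, 0.0146, 0.1904]
orientation: [-3.141, -0.001, 0.004]
force: [-0.4, 0.4, 0.1]
opening: 0.0335
gripper_force: 15.0
```

Call:
arm_command --deltas '[[[0,0,-0.7,0,0,0],[0.1,0,-0.8,0,0,0],[0,0,-0.8,0,0,0],[0,0,-0.8,0,0,0],[0,0,-0.8,0,0,0],[0,0,-0.8,0,0,0],[0,0,-0.8,0,0,0],[0,0,-0.8,0,0,0],[0,0,-0.8,0,0,0],[0,0,-0.5,0,0,0],[0,0,-0.3,0,0,0],[0,0,0,0,0,0]]]'

```text
t: 23.25
tool_pos: [0.5476, 0.0138, 0.1117]
orientation: [-3.141, 0.001, 0.002]
force: [-0.3, -0.7, 0.6]
opening: 0.0336
gripper_force: 15.0
```

Call:
arm_command --deltas '[[[0,0,-0.4,0,0,0],[0,0,-0.3,0,0,0],[0,0,-0.15,0,0,0],[0,0,-0.1,0,0,0],[0,0,-0.05,0,0,0],[0,0,0,0,0,0],[0,0,0,0,0,0]]]'

```text
t: 23.83
tool_pos: [0.5482, 0.0138, 0.1028]
orientation: [3.142, -0.001, 0.0]
force: [0.4, 0.1, -0.5]
opening: 0.0336
gripper_force: 15.0
```

Call:
arm_command --deltas '[[[0,0,-0.1,0,0,0],[0,0,-0.1,0,0,0],[0,0,-0.1,0,0,0],[0,0,0,0,0,0],[0,0,0,0,0,0]]]'

```text
t: 24.25
tool_pos: [0.5491, 0.0138, 0.1009]
orientation: [3.142, -0.001, 0.004]
force: [-0.5, -0.7, 6.0]
opening: 0.0339
gripper_force: 15.0
```

Call:
arm_command --deltas '[[[0,0,0,0,0,0],[0,0,0,0,0,0],[0,0,0,0,0,0],[0,0,0,0,0,0],[0,0,0.5,0,0,0],[0,0,1.5,0,0,0],[0,0,2.5,0,0,0],[0,0,3,0,0,0],[0,0,3,0,0,0],[-0.5,0.6,3,0,0,0],[-1.4,2,3,0,0,0],[-1.5,2.5,2.5,0,0,0]]]' --gripper 0.15

```text
t: 25.25
tool_pos: [0.5142, 0.0641, 0.2922]
orientation: [3.141, -0.004, 0.003]
force: [-0.0, 1.0, 1.2]
opening: 0.0534
gripper_force: 0.0
```

Call:
arm_command --deltas '[[[-1.5,2.5,1,0,0,0],[-1.5,2.5,0,0,0,0],[-1.5,2.5,0,0,0,0],[-1.5,1.5,0,0,0,0],[-1.0,1.0,0,0,0,0],[-0.5,0.5,0,0,0,0],[0,0,0,0,0,0],[0,0,0,0,0,0],[0,0,0,0,0,0]]]'

```text
t: 26.0
tool_pos: [0.4396, 0.1692, 0.2996]
orientation: [3.141, -0.002, 0.0]
force: [0.3, -0.7, 0.9]
opening: 0.0533
gripper_force: 0.0
```

```bash
python3 - <<'E'
from h import *
import json
st=monitor.read_state();w=eyes.camera_model("wrist")
im=eyes.read_camera("wrist");cv2.imwrite("pics/w6.png",im)
json.dump({k:(v.tolist() if hasattr(v,'tolist') else v) for k,v in w.items()},open("w6.json","w"))
print(st['t'],st['tool_pos'],st['orientation'],st['opening'])
a=proj(w,[.439,.305,.11]);b=proj(w,[.548,.014,.116]);print(a,b)
o=[]
for p in(a,b):
    u,v=int(p[0])-32,int(p[1])-32;print(u,v);o.append(cv2.resize(im[v:v+64,u:u+64],(384,384),interpolation=cv2.INTER_CUBIC))
cv2.imwrite("pics/c6.png",np.hstack(o))
E
```

```text
26.0 [0.43962519 0.16915188 0.29963794] [ 3.14129946e+00 -1.65946166e-03  1.83380962e-04] 0.05327467246912011
[189.62073386 217.28505668] [485.51776081 104.88631689]
157 185
453 72
```

View pics/c6.png

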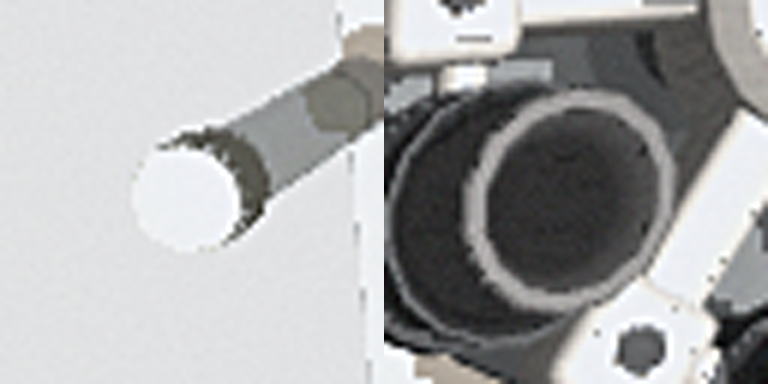

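Thin cap top at crop (186,196); sleeve mouth ring at crop (567,199), seated in its cup.

```bash
python3 - <<'E'
from h import *
import json
np.set_printoptions(precision=4,suppress=True)
w=json.load(open("w6.json"));w5=json.load(open("w5.json"))
print("thin",onz(w,157+31,185+196/6,.110),onz(w5,263.3,256.2,.11),"sleeve",onz(w,453+183.5/6,72+199/6,.116))
E
```

```text
thin [0.4386 0.3067 0.11  ] [0.4379 0.3069 0.11  ] sleeve [0.5478 0.0158 0.116 ]
```

Call:
arm_command --deltas '[[[0,1.5,-1,0,0,0],[0,2.5,-1.5,0,0,0],[0,2.5,-1.5,0,0,0],[0,2.5,-1.5,0,0,0],[0,2.5,-1.5,0,0,0],[-0.1,1.5,-1,0,0,0],[0,0.75,-1,0,0,0],[0,0,-1,0,0,0],[0,0,-1,0,0,0],[0,0,-1,0,0,0],[0,0,0,0,0,0],[0,0,0,0,0,0]]]'

```text
t: 27.05
tool_pos: [0.4381, 0.3062, 0.1791]
orientation: [3.141, -0.003, -0.001]
force: [-0.1, 0.1, -0.2]
opening: 0.0535
gripper_force: 0.0
```

Call:
arm_command --deltas '[[[0,0,-1,0,0,0],[0,0,-1.5,0,0,0],[0,0,-1.5,0,0,0],[0,0,-1.5,0,0,0],[0,0,-1.5,0,0,0],[0,0,-1.0,0,0,0],[0,0,-0.6,0,0,0],[0,0,0,0,0,0],[0,0,0,0,0,0]]]'

```text
t: 27.8
tool_pos: [0.4384, 0.3073, 0.094]
orientation: [-3.141, 0.001, -0.0]
force: [0.4, -0.1, 0.4]
opening: 0.0536
gripper_force: 0.0
```

Call:
arm_command --deltas '[[[0,0,0,0,0,0],[0,0,0,0,0,0],[0,0,0,0,0,0],[0,0,0,0,0,0],[0,0,0,0,0,0],[0,0,0,0,0,0],[0,0,0,0,0,0],[0,0,0,0,0,0]]]' --gripper -1 --squeeze 10

```text
t: 28.47
tool_pos: [0.4383, 0.3073, 0.0938]
orientation: [-3.141, 0.001, -0.0]
force: [-0.5, -0.9, 0.7]
opening: 0.0193
gripper_force: 10.0
```

Call:
arm_command --deltas '[[[0,0,1,0,0,0],[0,0,2,0,0,0],[0,0,3,0,0,0],[0,0,3.5,0,0,0],[0,0,3.5,0,0,0],[0,0,3,0,0,0],[0.4,-1.2,1,0,0,0],[1,-2.7,0,0,0,0],[1,-2.7,0,0,0,0],[1,-2.7,0,0,0,0],[1,-2.7,0,0,0,0],[1,-2.7,0,0,0,0]]]'

```text
t: 29.47
tool_pos: [0.4921, 0.1585, 0.2634]
orientation: [3.141, -0.0, -0.001]
force: [0.0, -0.6, 0.1]
opening: 0.0191
gripper_force: 10.0
```

Call:
arm_command --deltas '[[[1,-2.7,0,0,0,0],[1,-2.7,0,0,0,0],[1,-2.7,0,0,0,0],[1,-2.7,0,0,0,0],[0.9,-2.2,0,0,0,0],[0.5,-1.1,-0.4,0,0,0],[0.17,-0.45,-0.8,0,0,0],[0,0,-0.8,0,0,0],[0,0,-0.4,0,0,0],[0,0,0,0,0,0],[0,0,0,0,0,0]]]'

```text
t: 30.38
tool_pos: [0.5472, 0.016, 0.239]
orientation: [-3.141, -0.002, 0.002]
force: [0.5, -0.3, -0.5]
opening: 0.0193
gripper_force: 10.0
```

```bash
python3 - <<'E'
from h import *
st=monitor.read_state();print(st['t'],st['tool_pos'],st['orientation'],st['opening'])
a=eyes.read_camera("scene")[120:300,270:450];b=eyes.read_camera("side")[120:300,230:410]
cv2.imwrite("pics/p7.png",cv2.resize(np.hstack([a,b]),None,fx=2.2,fy=2.2,interpolation=cv2.INTER_CUBIC))
E
```

```text
30.3833 [0.54716071 0.01602752 0.23896876] [-3.14119379e+00 -1.71019801e-03  2.04209841e-03] 0.019304933337866377
```

View pics/p7.png

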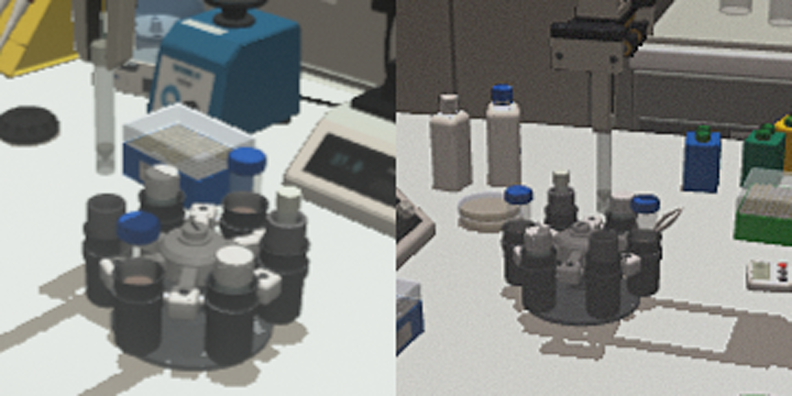

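The thin tube hangs upright over the sleeve mouth in both views, and the other pieces look seated. Lowering.

Call:
arm_command --deltas '[[[0,-0.05,-0.5,0,0,0],[0,0,-0.7,0,0,0],[0,0,-0.7,0,0,0],[0,0,-0.7,0,0,0],[0,0,-0.7,0,0,0],[0,0,-0.7,0,0,0],[0,0,-0.6,0,0,0],[0,0,-0.4,0,0,0],[0,0,0,0,0,0],[0,0,0,0,0,0]]]'

```text
t: 31.32
tool_pos: [0.5477, 0.0143, 0.1894]
orientation: [-3.142, 0.001, 0.001]
force: [-0.3, 0.5, -0.3]
opening: 0.0194
gripper_force: 10.0
```

Call:
arm_command --deltas '[[[0,0,-0.5,0,0,0],[0,0,-0.7,0,0,0],[0,0,-0.7,0,0,0],[0,0,-0.7,0,0,0],[0,0,-0.7,0,0,0],[0,0,-0.7,0,0,0],[0,0,-0.7,0,0,0],[0,0,-0.5,0,0,0],[0,0,-0.3,0,0,0],[0,0,0,0,0,0],[0,0,0,0,0,0]]]'

```text
t: 32.23
tool_pos: [0.5478, 0.0143, 0.1346]
orientation: [-3.142, 0.001, 0.0]
force: [0.8, 0.1, 0.3]
opening: 0.0193
gripper_force: 10.0
```

Call:
arm_command --deltas '[[[0,0,-0.3,0,0,0],[0,0,-0.3,0,0,0],[0,0,-0.2,0,0,0],[0,0,-0.1,0,0,0],[0,0,-0.1,0,0,0],[0,0,0,0,0,0],[0,0,0,0,0,0]]]'

```text
t: 32.82
tool_pos: [0.5479, 0.0143, 0.1247]
orientation: [-3.142, 0.001, -0.0]
force: [0.3, -0.1, 0.1]
opening: 0.019
gripper_force: 10.0
```

Call:
arm_command --deltas '[[[0,0,-0.1,0,0,0],[0,0,-0.1,0,0,0],[0,0,0,0,0,0],[0,0,0,0,0,0]]]'

```text
t: 33.15
tool_pos: [0.549, 0.0141, 0.1242]
orientation: [3.141, -0.001, 0.004]
force: [-0.7, -0.2, 7.3]
opening: 0.0193
gripper_force: 10.0
```

Seated. Release, rise, back off, and check.

Call:
arm_command --deltas '[[[0,0,0,0,0,0],[0,0,0,0,0,0],[0,0,0,0,0,0],[0,0,0,0,0,0],[0,0,0.5,0,0,0],[0,0,1.5,0,0,0],[0,0,2.5,0,0,0],[0,0,3,0,0,0],[0,0,3,0,0,0],[-0.5,0.5,3,0,0,0],[-1,1.5,2,0,0,0],[-1.5,2,1,0,0,0]]]' --gripper 0.1

```text
t: 34.15
tool_pos: [0.5192, 0.0537, 0.2917]
orientation: [3.141, -0.004, 0.008]
force: [1.1, 0.3, 0.6]
opening: 0.0512
gripper_force: 0.0
```

Call:
arm_command --deltas '[[[-1.5,2,0,0,0,0],[-1.5,2,0,0,0,0],[-1,2,0,0,0,0],[-0.5,1,0,0,0,0],[0,0,0,0,0,0],[0,0,0,0,0,0],[0,0,0,0,0,0],[0,0,0,0,0,0],[0,0,0,0,0,0],[0,0,0,0,0,0]]]'

```text
t: 34.98
tool_pos: [0.4731, 0.1236, 0.2874]
orientation: [3.141, -0.003, -0.001]
force: [0.3, 0.3, 0.3]
opening: 0.0512
gripper_force: 0.0
```

```bash
python3 - <<'E'
from h import *
np.set_printoptions(precision=4,suppress=True)
st=monitor.read_state();print(st['t'],st['tool_pos'],st['opening'],st['force'])
a=eyes.read_camera("scene")[150:300,290:430]
w=eyes.camera_model("wrist");b=eyes.read_camera("wrist");u,v=proj(w,[.589,-.048,.1]);print(u,v)
for n,p in[("thin",(.5478,.0145,.140)),("wide",(.664,-.043,.138)),("bottle",(.5562,-.1154,.116))]:print(n,proj(w,p))
b=b[0:300,290:640];print(b.shape)
cv2.imwrite("pics/p8.png",np.hstack([cv2.resize(a,(390,418),interpolation=cv2.INTER_CUBIC),cv2.resize(cv2.copyMakeBorder(b,0,0,0,0,0),(400,418))]))
E
```

```text
34.9833 [0.4731 0.1236 0.2874] 0.05116656929552822 [0.3148 0.3293 0.2878]
502.4112343914418 96.46396601090657
thin [446.1778 142.7173]
wide [534.8756 -13.0117]
bottle [578.8201 132.726 ]
(300, 350, 3)
```

View pics/p8.png

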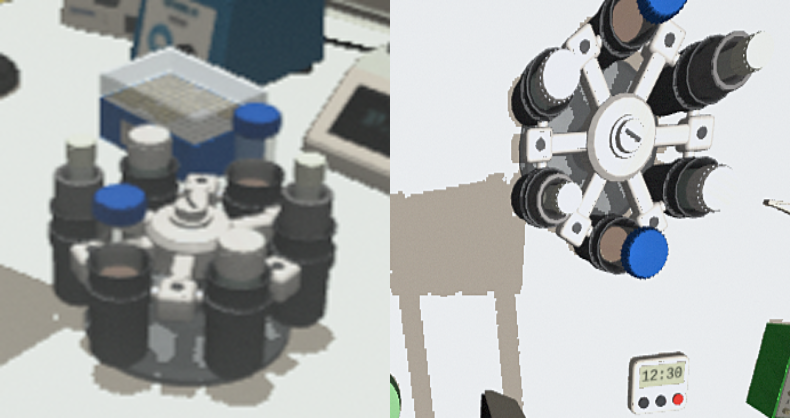

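All six cups are filled with matching pieces across the hub, everything is upright, and the arm is clear.

```bash
python3 -c "
from plant import ticket
print(ticket.close_job())"
```

```text
the job is handed in; nothing more can be done
None
```

The rotor is loaded and the job handed in at about 35 s: the wide tube, the glass bottle, and the sleeve with its thin tube each stand upright opposite their match, released. The loaded vessels were left untouched; the hand-in returned no verdict.

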